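# Turn a gift tag over with the twisted guide

### The job

Take the round wooden gift tag out of the rack and drop it on edge through the twisted wire guide, with its flower inlay facing away from the tray as it goes in, so that it is turned half over and ends lying flat in the tray, inlay up. Leave the square and the pointed tag standing in the rack.

Things in the scene. Friction and masses are not known exactly. Their poses are not given: they have to be found in the camera images.
- round_tag_center (a point): Centre of the round wooden tag, a disc 52 mm across, 8 mm thick, 30 g, standing on its rim in a rack pocket. x is the disc's axis, out of the face with the dark flower inlay (other face plain); at the start x is level and points to the robot's left (about world +y), z up. More than 14 mm below the centre it is inside the pocket. Pinch it across its 8 mm thickness.
- rack: Fixed wooden rack, 46 mm deep (x), 214 mm long (y), 20 mm high; origin at the centre of its underside. Three pockets in a row along y, 66 mm apart, each 12 mm wide in x, 47 mm long in y, floor 8 mm above the table. The tags' places are shuffled among the pockets.
- square_tag_center (a point): Centre of the square wooden tag (44 mm wide, 52 mm high, 8 mm thick), standing in another pocket; to be left there. Axes as for the round tag.
- pointed_tag_center (a point): Point 26 mm above the foot of the wooden tag with a pointed roof-like top (40 mm wide, 52 mm high, 8 mm thick), standing in another pocket; to be left there. Axes as for the round tag.
- turner: Fixed tag turner: slot-shaped guide of slippery steel wires (88 to 272 mm above the table), twisted half a turn, over a slide into a wooden tray. Origin on the guide's vertical centre line, at the table; -x is the tray's side (to the robot's right), +x the back. Posts 43 mm to either side in y. A disc dropped in on edge slides down by itself; the face that went in facing +x ends facing up.
- mouth (a point): Centre of the guide's open flared top, 272 mm above the table; axes as the turner's. The slot's long direction is the turner's y: the mouth is about 80 mm long in y and 44 mm wide in x between the wires, and narrows within 22 mm of depth to 58 by 18 mm.
- guide_mid (a point): Point on the guide's centre line, half-way down, 165 mm above the table; axes as the turner's.
- tray (a point): Middle of the tray's floor, 6 mm above the table, 92 mm from the guide's centre line on the turner's -x side; the tray is 72 mm wide inside, with sides 23 mm high.
Not all that is in view belongs to the job. What is shaped like the part that bears round_tag_center but orange is not meant.

How it is judged (in metres and radians):
On the way:
1. the round tag is inside the twisted guide (horizontal distance between round_tag_center and guide_mid below 0.02 m and z of round_tag_center in the frame of guide_mid between -0.06 and 0.07 m), for 0.03 s.
At the end, for the whole second after the job is handed in: The round tag went through the guide and lies in the tray, inlay up (within 14 degrees of level; centre within 50 mm along and 30 mm across of the tray's middle, under 15 mm above its floor); the square and pointed tags still stand in the rack (within 20 degrees and 20 mm) (angle between round_tag_center's own x axis and vertical below 0.25 rad and x of round_tag_center in the frame of tray between -0.05 and 0.05 m and y of round_tag_center in the frame of tray between -0.03 and 0.03 m and z of round_tag_center in the frame of tray below 0.015 m and angle between each of square_tag_center, pointed_tag_center's own z axis and vertical below 0.35 rad and distance of each of square_tag_center, pointed_tag_center from where it was at the start of the episode below 0.02 m); the robot touches nothing.
It also fails if it takes over 42 s, if anything falls off the work surface, if the arm or the gripper's body presses on something with over 40 N, if the wrist force passes 120 N, or if a joint passes its speed limit or range.

### The arm

A 6-joint arm with a two-finger parallel gripper is mounted at the origin on a cart in front of the work surface, level with it; the furniture and walls round the work are solid. World frame = base frame: x ahead of the robot, y to its left, z up, the work surface at z = 0. Lengths are in mm, angles in degrees, forces in N, time in s.
With the tool pointing down it reaches from about 250 to 725 mm from the base axis. Payload 4 kg.
Tool frame: the origin (TCP) lies between the finger pads; the fingertips stand ahead of it and the grasp point (between the pads) lies 5 mm behind it (bot.nose_length is the z of the fingertips in the tool frame, in mm); z points along the fingers, x is the direction in which the jaws open and shut, and the axes are right-handed (so a half turn about z gives the same grasp; the last joint's range is limited). The gripper opens to 85 mm and grips with 20 to 120 N. Pads are 22 mm wide; open, the fingers measure 114 mm over their backs; the gripper's body (76 mm by 85 mm) begins 54 mm behind the grasp point. The pads swing forward as they close: fully open they stand 13 mm farther back than shut.
Start: joints at [65.26, 13.785, 0.286, 76.501, 0, 90], TCP at [209.251, 454.107, 245.306] pointing down, gripper open.
Joint ranges: [-155.79, 155.79], [-60.16, 107.12], [-62.33, 73.08], [-114, 123.19], [-81.49, 82.49], [-180, 180]. Speed limits (degrees/s): [159.86, 159.86, 180, 180, 180, 180].

### API

Orientations are given as a 3x3 rotation matrix whose columns are the frame's x, y, z axes.
In Python, from rig import bot gives the robot as it stands. Calls block until the motion is done:
- bot.reach(position, orientation): joint-space move of the TCP to a pose.
- bot.servo_line(position, rotation=None, feed=150): straight line of the TCP; rotation=None keeps the orientation; feed is the mean speed in mm/s.
- bot.move_joints(angles): joint-space move.
- bot.gripper_to(opening, force=None): finger opening in mm; force is the grip in N (None keeps the last); returns when the fingers have stopped.
- bot.dwell(seconds).
- bot.solve_ik(position, orientation): joint angles nearest the present ones, or None.
- bot.observe(): the state.
- bot.grab_frame(name): name is "scene" or "top" or "wrist"; returns a dict with "frame" (420x560x3 uint8, blue, green, red), "mtx" (3x3 intrinsics, pixels), "view" (4x4, takes a point from world to camera coordinates). Camera axes: x right, y up, looking along -z (the intrinsics and any distortion apply to the point x, -y, -z); pixel columns grow to the right and rows downward; lengths in mm; the calibration is good to about 2 mm. The wrist camera is an equidistant fisheye: a pixel r from the principal point sees the ray r / f radians off the axis. A picture is of the moment at which its call begins. There is no depth.
A pose or a line that the arm cannot do raises bot.IKError and nothing moves.
- bot.hand_in(): hands the job in, once; it reports no verdict.
The state is a dict: "clock": time; "joints": joint angles; "joint_velocities": joint speeds; "effort": joint torques, N m; "position": TCP position; "ee_rot": TCP orientation; "ft_force": force on the tool from outside, world axes, zero at the start; "torque": the same for the moment, N m; "opening": finger opening in mm.
Only numpy, scipy, OpenCV 4.12 (cv2) and the standard library are available. Lean on these libraries where they do the work, as an engineer would, in place of code of your own. Each camera call takes 0.05 s, during which the arm holds its last target.

## Working session

There is one attempt and no reset: what is moved stays moved. The work goes in short steps, each a Python script; the robot and the scene stay as the last script left them, time stands still between calls to the robot, and variables do not carry over. Pictures are saved under pics/ and viewed, and the job is handed in when it is done.

```bash
ls; mkdir -p pics; python3 - <<'E'
from rig import bot
import cv2,numpy as np,pickle
d={}
for n in ["scene","top","wrist"]:
    f=bot.grab_frame(n); d[n]=f
    cv2.imwrite(f"pics/{n}0.png",f["frame"])
    print(n,np.round(f["mtx"],1).tolist(),np.round(f["view"],3).tolist(),[k for k in f])
pickle.dump(d,open("f0.pkl","wb"))
s=bot.observe();print(s["clock"],s["opening"],bot.nose_length)
E
```

```text
pics
scene [[524.9, 0.0, 283.2], [0.0, 524.9, 207.9], [0.0, 0.0, 1.0]] [[0.461, -0.887, 0.011, -145.239], [0.629, 0.335, 0.702, -455.968], [-0.626, -0.316, 0.712, -674.747], [0.0, 0.0, 0.0, 1.0]] ['frame', 'mtx', 'view']
top [[379.6, 0.0, 281.6], [0.0, 379.6, 204.8], [0.0, 0.0, 1.0]] [[0.16, -0.987, -0.001, 36.283], [0.967, 0.156, 0.202, -534.955], [-0.199, -0.033, 0.979, -943.76], [0.0, 0.0, 0.0, 1.0]] ['frame', 'mtx', 'view']
wrist [[325.2, 0.0, 276.9], [0.0, 325.2, 208.3], [0.0, 0.0, 1.0]] [[0.418, 0.908, -0.003, -498.751], [-0.872, 0.401, -0.281, 36.518], [-0.254, 0.12, 0.96, -379.084], [0.0, 0.0, 0.0, 1.0]] ['frame', 'mtx', 'view']
0.15 85.38149515502622 14.0
```

View pics/scene0.png

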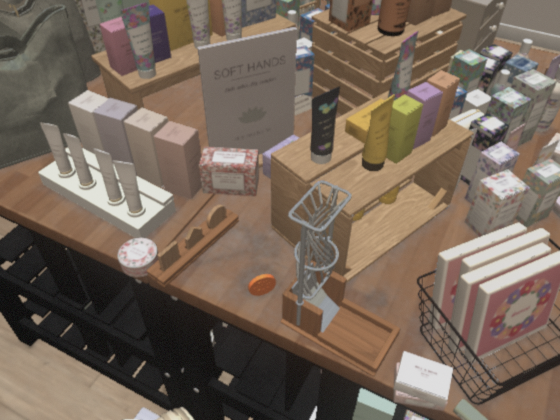

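View pics/top0.png

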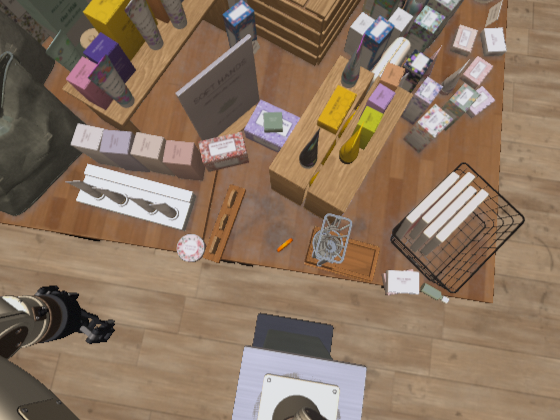

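View pics/wrist0.png

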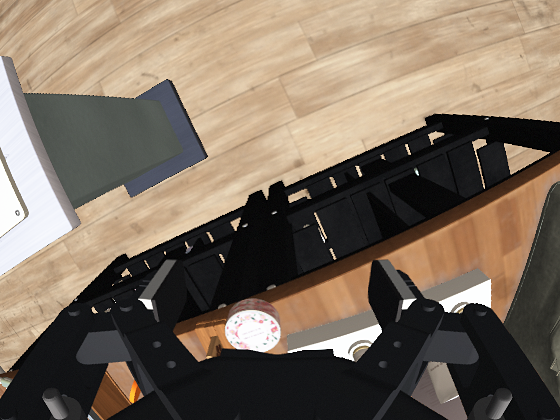

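```bash
python3 - <<'E'
import cv2,pickle
d=pickle.load(open("f0.pkl","rb"))
s=d["scene"]["frame"];t=d["top"]["frame"]
cv2.imwrite("pics/s_rack.png",cv2.resize(s[190:290,110:250],None,fx=5.5,fy=5.5,interpolation=cv2.INTER_CUBIC))
cv2.imwrite("pics/s_turn.png",cv2.resize(s[175:370,260:410],None,fx=3,fy=3,interpolation=cv2.INTER_CUBIC))
cv2.imwrite("pics/t_rack.png",cv2.resize(t[175:295,185:385],None,fx=4,fy=4,interpolation=cv2.INTER_CUBIC))
E
```

```text
(no output)
```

View pics/s_rack.png

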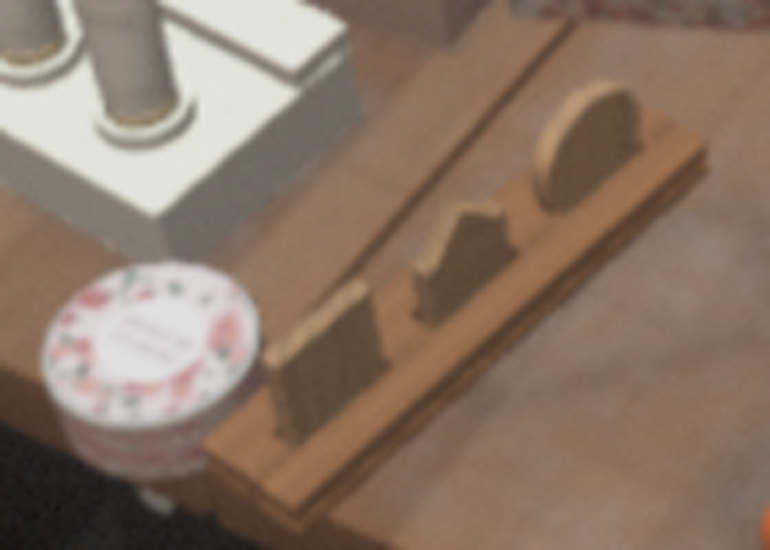

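View pics/s_turn.png

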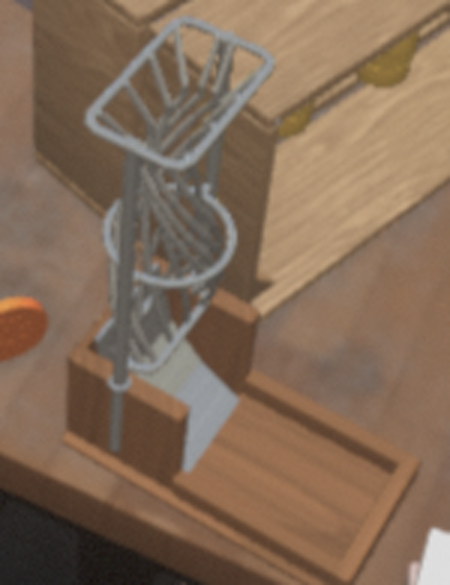

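View pics/t_rack.png

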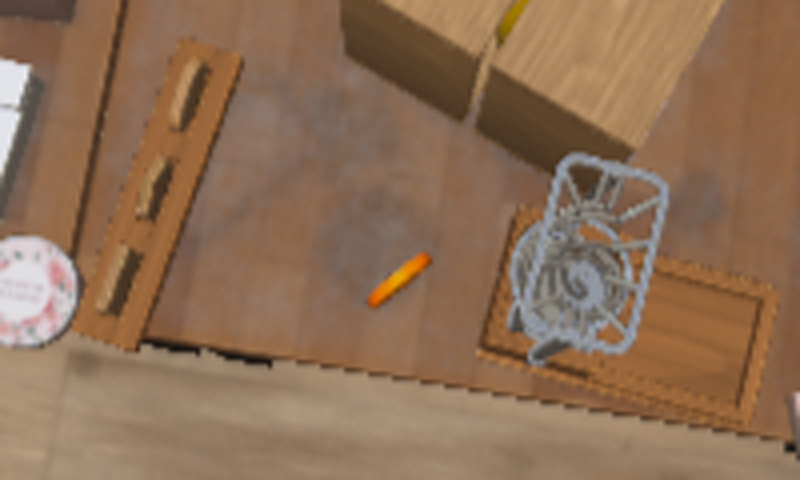

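```bash
cat > h.py <<'E'
import numpy as np,cv2,pickle
from scipy.optimize import least_squares
def proj(f,P):
    P=np.atleast_2d(P); c=P@f["view"][:3,:3].T+f["view"][:3,3]
    c=c*[1,-1,-1]; p=c@np.asarray(f["mtx"]).T; return p[:,:2]/p[:,2:]
def w2(pose,L):
    x,y,a=pose;L=np.atleast_2d(L).astype(float);c,s=np.cos(a),np.sin(a)
    return np.c_[x+c*L[:,0]-s*L[:,1],y+s*L[:,0]+c*L[:,1],L[:,2]]
def onplane(f,px,z):
    r=np.linalg.inv(f["mtx"])@[px[0],px[1],1]; R=f["view"][:3,:3];t=f["view"][:3,3]
    d=R.T@(r*[1,-1,-1]); o=-R.T@t; return o+d*(z-o[2])/d[2]
E
python3 - <<'E'
from h import *
d=pickle.load(open("f0.pkl","rb"));T=d["top"];S=d["scene"]
t=lambda *p:np.array(p)/4+[185,175]
sr=lambda *p:np.array(p)/5.5+[110,190]
st=lambda *p:np.array(p)/3+[260,175]
for nm,pts in dict(rackT=[(T,t(185,38)),(T,t(243,58)),(T,t(137,350)),(T,t(75,332)),(S,sr(207,445)),(S,sr(290,497)),(S,sr(705,150))]).items():
    for f,p in pts: print(nm,onplane(f,p,20).round(1))
for z,pts in [(272,[(T,t(568,155)),(T,t(663,183)),(T,t(625,352)),(T,t(530,335)),(S,st(185,18)),(S,st(270,65)),(S,st(180,163)),(S,st(90,115))]),(29,[(T,t(775,288)),(T,t(745,420)),(S,st(415,462)),(S,st(345,575))])]:
    for f,p in pts: print("turn",z,onplane(f,p,z).round(1))
print("disc top",onplane(T,t(195,60),56).round(1),onplane(T,t(177,128),45),onplane(T,t(188,90),60),onplane(S,sr(608,83),60))
print("sq",onplane(T,t(120,280),60),"pt",onplane(T,t(155,188),60))
print("orange",onplane(T,t(400,280),40))
E
```

```text
rackT [563.5 268.6  20. ]
rackT [556.  226.6  20. ]
rackT [349.5 260.3  20. ]
rackT [354.5 303.   20. ]
rackT [353.5 304.9  20. ]
rackT [349. 267.  20.]
rackT [551.3 227.   20. ]
turn 272 [474.6  19.8 272. ]
turn 272 [468.  -29.6 272. ]
turn 272 [380.8 -21.5 272. ]
turn 272 [381.6  26.1 272. ]
turn 272 [474.4  21.3 272. ]
turn 272 [463.1 -29.  272. ]
turn 272 [384.4 -17.2 272. ]
turn 272 [392.2  32.7 272. ]
turn 29 [ 456.3 -148.8   29. ]
turn 29 [ 368.2 -138.9   29. ]
turn 29 [ 447.5 -150.1   29. ]
turn 29 [ 364.1 -139.4   29. ]
disc top [541.3 252.8  56. ] [496.21101565 257.89298766  45.        ] [519.74198092 252.95037035  60.        ] [531.8239163  253.90281765  60.        ]
sq [390.29075979 272.73383988  60.        ] pt [452.36355136 261.95398168  60.        ]
orange [420.88854152  96.02192276  40.        ]
```

```bash
python3 - <<'E'
from h import *
from rig import bot
d=pickle.load(open("f0.pkl","rb"));T=d["top"];S=d["scene"]
def tri(pt,ps):
    r=least_squares(lambda X:np.r_[proj(T,X)[0]-pt,proj(S,X)[0]-ps],[500,250,100]); return r.x.round(0),r.cost.round(2)
print("pinkbox",tri((199,147),(199,135)))
print("redbox",tri((246,147),(257,150)))
print("pinkbox nearbottom-right top",tri((198,140),(199,137)))
bx=np.array([.163,.987,0]);bx/=np.linalg.norm(bx)
for s in (1,-1):
  for P in ([521,254,200],[427,0,370]):
    X=bx*s;Z=np.array([0,0,-1.]);Y=np.cross(Z,X)
    print(s,P,np.round(bot.solve_ik(P,np.c_[X,Y,Z]),1))
s=bot.observe();print(s["ee_rot"].round(2) if hasattr(s["ee_rot"],"round") else s["ee_rot"])
f=d["wrist"];R=f["view"][:3,:3];print("wcam pos",-R.T@f["view"][:3,3], "look",-R[2])
E
```

```text
pinkbox (array([612., 345., 147.]), np.float64(2.14))
redbox (array([638., 229., 134.]), np.float64(0.13))
pinkbox nearbottom-right top (array([637., 362., 119.]), np.float64(7.45))
1 [521, 254, 200] [26.  24.1  8.1 74.   0.  35.4]
1 [427, 0, 370] [ 0.   4.2  7.2 93.   0.   9.4]
-1 [521, 254, 200] [  26.    24.1    8.1   74.     0.  -144.6]
-1 [427, 0, 370] [   0.     4.2    7.2   93.     0.  -170.6]
[[ 0.42  0.91 -0.  ]
 [ 0.91 -0.42 -0.  ]
 [-0.    0.   -1.  ]]
wcam pos [144.26623311 483.71399016 372.82556178] look [ 0.25378334 -0.11958066 -0.95984086]
```

```bash
python3 - <<'E'
from h import *
from rig import bot
a=np.radians(80.8);X=np.array([np.cos(a),np.sin(a),0]);Z=np.array([0,0,-1.]);R=np.c_[X,np.cross(Z,X),Z]
bot.reach([521,254,200],R)
f=bot.grab_frame("wrist");pickle.dump(f,open("f1.pkl","wb"));cv2.imwrite("pics/w1.png",f["frame"])
cv2.imwrite("pics/w1z.png",cv2.resize(f["frame"][230:420,180:380],None,fx=3,fy=3,interpolation=cv2.INTER_CUBIC))
s=bot.observe();print(s["clock"],s["position"],s["ft_force"])
E
```

```text
1.5917 [520.37447492 255.06790502 200.2770044 ] [-0.85280817  0.81845211 -0.38925203]
```

View pics/w1.png

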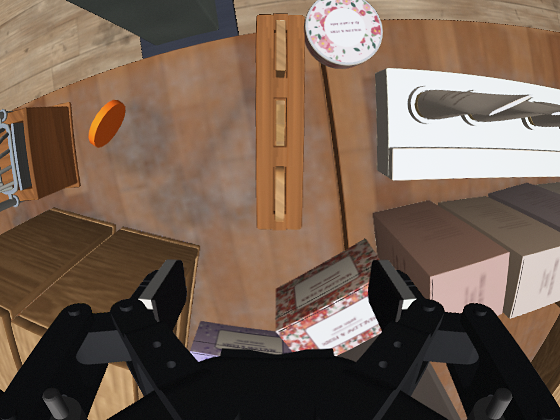

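```bash
cat >> h.py <<'E'
def wproj(f,P):
    P=np.atleast_2d(P); c=P@f["view"][:3,:3].T+f["view"][:3,3]; c=c*[1,-1,-1]
    r=np.hypot(c[:,0],c[:,1]); th=np.arctan2(r,c[:,2]); K=np.asarray(f["mtx"])
    return np.c_[K[0,0]*th*c[:,0]/r+K[0,2],K[1,1]*th*c[:,1]/r+K[1,2]]
def wplane(f,px,z):
    K=np.asarray(f["mtx"]);u=(px[0]-K[0,2])/K[0,0];v=(px[1]-K[1,2])/K[1,1];th=np.hypot(u,v)
    k=np.sin(th)/th; r=np.array([k*u,k*v,np.cos(th)])
    R=f["view"][:3,:3];d=R.T@(r*[1,-1,-1]);o=-R.T@f["view"][:3,3];return o+d*(z-o[2])/d[2]
E
python3 - <<'E'
from h import *
f=pickle.load(open("f1.pkl","rb"));im=f["frame"]
cv2.imwrite("pics/w1z.png",cv2.resize(im[5:240,220:340],None,fx=2.5,fy=2.5,interpolation=cv2.INTER_CUBIC))
cv2.imwrite("pics/w1y.png",cv2.resize(im[150:240,240:320],None,fx=6,fy=6,interpolation=cv2.INTER_CUBIC))
a=np.radians(80.8);pose=(455.9,264.6,a)
for nm,L in dict(corners=[(23,-107,20),(-23,-107,20),(23,107,20),(-23,107,20)],disc=[(0,-66,60),(-4,-66,60),(4,-66,60)]).items():
    print(nm,wproj(f,w2(pose,L)).round(1).tolist(),w2(pose,L).round(0).tolist())
E
```

```text
corners [[299.1, 230.2], [253.6, 230.1], [301.0, 13.5], [252.1, 13.4]] [[565.0, 270.0, 20.0], [558.0, 225.0, 20.0], [354.0, 304.0, 20.0], [347.0, 259.0, 20.0]]
disc [[276.2, 201.2], [271.6, 201.2], [280.9, 201.2]] [[521.0, 254.0, 60.0], [520.0, 250.0, 60.0], [522.0, 258.0, 60.0]]
```

View pics/w1z.png

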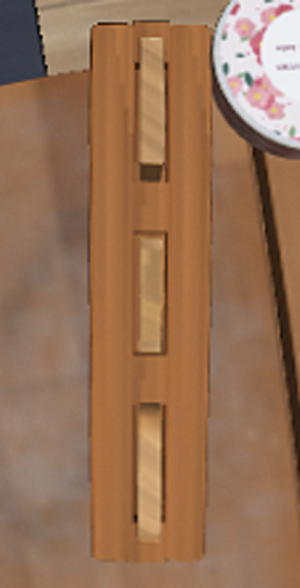

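View pics/w1y.png

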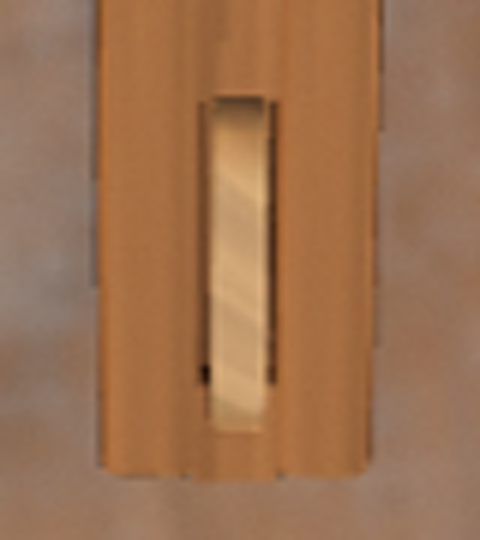

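```bash
python3 - <<'E'
from h import *
f=pickle.load(open("f1.pkl","rb"))
L=np.array([(23,-107,20),(-23,-107,20),(23,107,20),(-23,107,20)])
m=np.array([(301.8,228.5),(256.7,228.5),(304.5,15),(256.5,15)])
r=least_squares(lambda p:(wproj(f,w2(p,L))-m).ravel(),(456,265,1.41));print(r.x,np.degrees(r.x[2]),r.fun.round(1))
print(w2(r.x,(0,-66,34)))
print("disc from pix",wplane(f,(279.6,201),60),wplane(f,(279.6,215),53))
E
```

```text
[456.39336728 267.9173271    1.40693151] 80.61123770383547 [ 0.2  1.7 -0.2  1.5  0.4 -1.4 -0.5 -1.8]
[[521.50924294 257.15058489  34.        ]]
disc from pix [521.32068226 256.90833407  60.        ] [535.88779374 254.65544626  53.        ]
```

```bash
python3 - <<'E'
from h import *
from rig import bot
a=np.radians(80.7);X=np.array([np.cos(a),np.sin(a),0]);Z=np.array([0,0,-1.]);R=np.c_[X,np.cross(Z,X),Z]
bot.gripper_to(40,25)
bot.servo_line([521.3,255.7,90],R,feed=120)
bot.dwell(0.2)
f=bot.grab_frame("wrist");pickle.dump(f,open("f2.pkl","wb"));cv2.imwrite("pics/w2.png",f["frame"])
s=bot.observe();print(s["clock"],s["position"],s["ft_force"],s["opening"])
print("disc px predicted",wproj(f,[[521.3,255.7,60]]))
E
```

```text
3.4167 [521.73088849 255.9035614   90.75723691] [0.10586372 0.31053511 0.4964021 ] 40.05948203723881
disc px predicted [[276.24915004 252.04066175]]
```

View pics/w2.png

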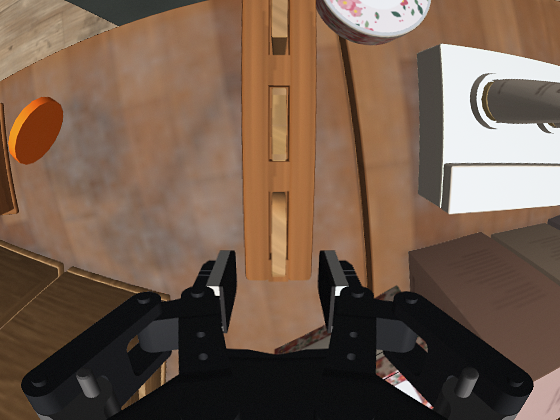

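```bash
python3 - <<'E'
from h import *
from rig import bot
bot.servo_line([521.4,256.3,41.5],None,feed=100)
bot.dwell(0.2)
s=bot.observe();print(s["clock"],s["position"],np.round(s["ft_force"],2),s["opening"])
bot.gripper_to(4,25); bot.dwell(0.2)
s=bot.observe();print(s["clock"],s["position"],np.round(s["ft_force"],2),s["opening"])
f=bot.grab_frame("wrist");cv2.imwrite("pics/w3.png",f["frame"])
f=bot.grab_frame("scene");cv2.imwrite("pics/s3.png",f["frame"])
E
```

```text
4.25 [522.08496999 256.64325728  42.41995684] [ 0.07 -0.7   0.84] 39.80845786431526
4.8333 [521.60047601 256.293545    41.86107448] [ 0.01 -0.53  4.22] 7.642479744369212
```

View pics/w3.png

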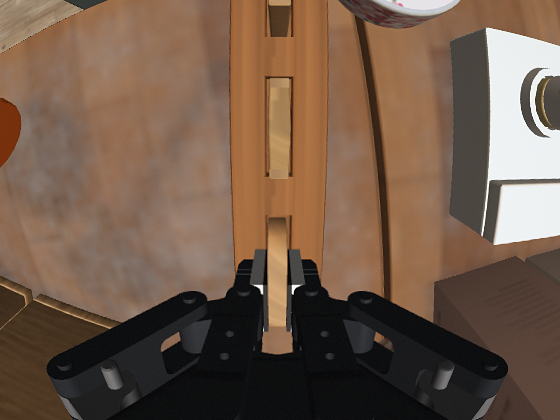

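View pics/s3.png

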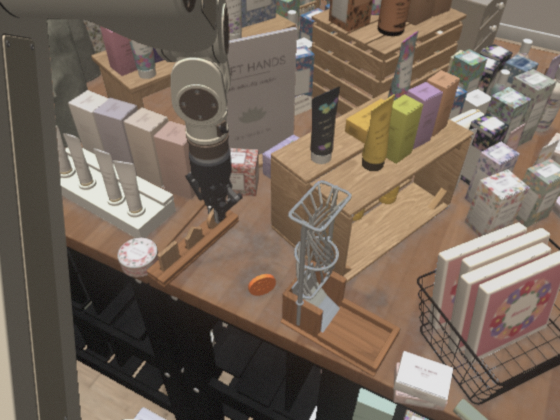

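```bash
python3 - <<'E'
from h import *
from rig import bot
bot.gripper_to(4,40)
bot.servo_line([521.4,256.3,110],None,feed=80)
bot.servo_line([521.4,256.3,380],None,feed=250)
a=np.radians(83.5);X=np.array([np.cos(a),np.sin(a),0]);Z=np.array([0,0,-1.]);R=np.c_[X,np.cross(Z,X),Z]
bot.servo_line([440,150,380],R,feed=250)
bot.dwell(0.2)
f=bot.grab_frame("wrist");pickle.dump(f,open("f4.pkl","wb"));cv2.imwrite("pics/w4.png",f["frame"])
f=bot.grab_frame("scene");cv2.imwrite("pics/s4.png",f["frame"])
bot.servo_line([427,0.5,370],R,feed=200)
bot.dwell(0.3)
f=bot.grab_frame("wrist");pickle.dump(f,open("f5.pkl","wb"));cv2.imwrite("pics/w5.png",f["frame"])
f=bot.grab_frame("top");cv2.imwrite("pics/t5.png",f["frame"])
s=bot.observe();print(s["clock"],s["position"],np.round(s["ft_force"],2),s["opening"])
E
```

```text
9.675 [427.05006981   0.96196352 369.95744474] [-0.39  0.86  0.04] 7.486168927341586
```

View pics/w4.png

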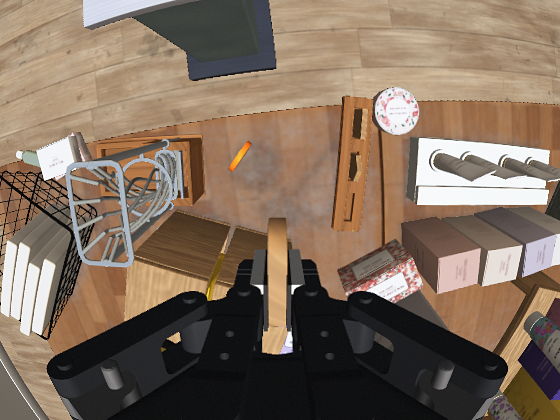

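View pics/s4.png

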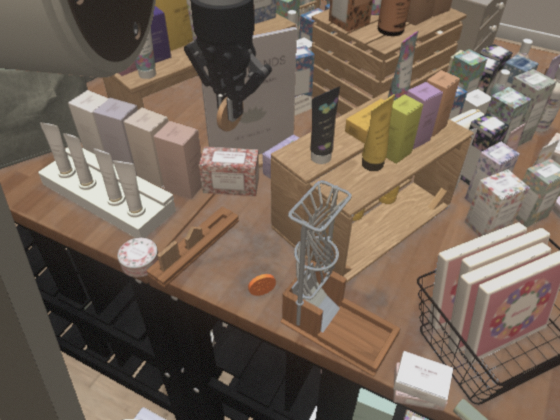

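View pics/w5.png

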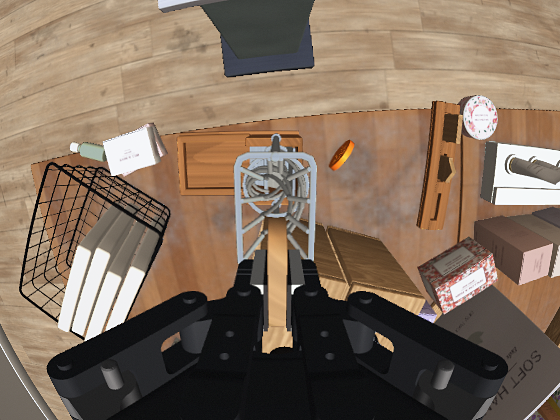

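```bash
python3 - <<'E'
from h import *
f=pickle.load(open("f5.pkl","rb"))
cv2.imwrite("pics/w5z.png",cv2.resize(f["frame"][120:280,210:340],None,fx=3.7,fy=3.7,interpolation=cv2.INTER_CUBIC))
for p in [(240,170),(240,250),(310.5,170),(313,245),(275,157)]: print(p,wplane(f,p,272).round(1))
E
```

```text
(240, 170) [390.9 -21.1 272. ]
(240, 250) [451.5 -29.9 272. ]
(310.5, 170) [396.4  28.4 272. ]
(313, 245) [453.6  25.6 272. ]
(275, 157) [384.6   4.6 272. ]
```

View pics/w5z.png

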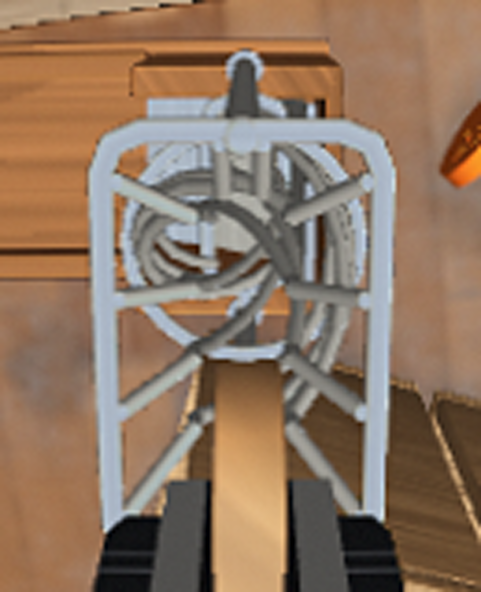

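View pics/t5.png

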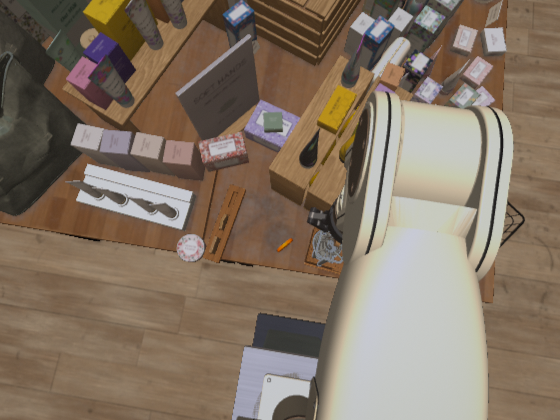

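```bash
python3 - <<'E'
from h import *
f=pickle.load(open("f5.pkl","rb"))
P=[wplane(f,p,272) for p in [(237.0,174.1),(240.5,249.7),(313.2,174.1),(310.8,249.7),(275.9,156)]]
P=np.array(P);print(P.round(1))
print("angles",np.degrees(np.arctan2(P[1,1]-P[0,1],P[1,0]-P[0,0])),np.degrees(np.arctan2(P[3,1]-P[2,1],P[3,0]-P[2,0])))
print("tool pos px of TCP grasp column", wproj(f,[[427.05,.96,370],[427.05,.96,338]]))
E
```

```text
[[393.5 -23.6 272. ]
 [451.3 -29.5 272. ]
 [399.6  30.1 272. ]
 [457.2  23.7 272. ]
 [383.9   5.3 272. ]]
angles -5.79009939871936 -6.364263641483501
tool pos px of TCP grasp column [[276.36136704 280.99148436]
 [276.50196861 252.12680043]]
```

```bash
python3 - <<'E'
from h import *
from rig import bot
a=np.radians(83.9);X=np.array([np.cos(a),np.sin(a),0]);Z=np.array([0,0,-1.]);R=np.c_[X,np.cross(Z,X),Z]
bot.servo_line([426.8,-0.1,320],R,feed=150)
bot.servo_line([426.8,-0.1,291],R,feed=60)
bot.dwell(0.4)
f=bot.grab_frame("wrist");cv2.imwrite("pics/w6.png",f["frame"])
f=bot.grab_frame("scene");cv2.imwrite("pics/s6.png",cv2.resize(f["frame"][120:370,220:420],None,fx=2.4,fy=2.4))
s=bot.observe();print(s["clock"],s["position"],np.round(s["ft_force"],2),s["opening"])
E
```

```text
11.2917 [ 4.26854579e+02 -9.17953587e-02  2.91087536e+02] [-0.59  0.09 -1.06] 7.3273181309177975
```

View pics/w6.png

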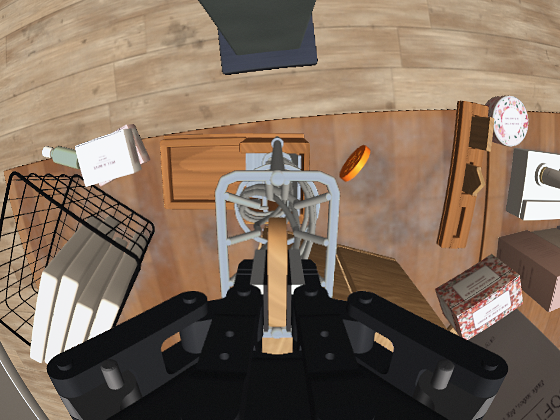

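View pics/s6.png

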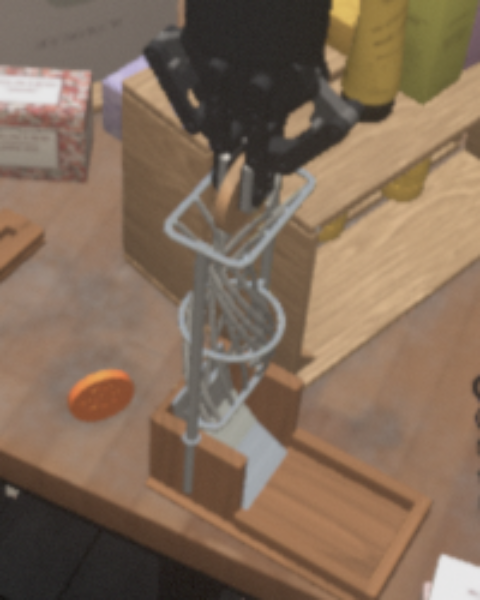

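```bash
python3 - <<'E'
from h import *
from rig import bot
bot.gripper_to(26)
bot.dwell(0.8)
s=bot.observe();print(s["clock"],np.round(s["ft_force"],2),s["opening"])
f=bot.grab_frame("wrist");cv2.imwrite("pics/w7.png",f["frame"])
f=bot.grab_frame("scene");cv2.imwrite("pics/s7.png",cv2.resize(f["frame"][120:370,220:420],None,fx=2.4,fy=2.4))
E
```

```text
12.4083 [0.39 0.22 0.08] 25.884804154682804
```

View pics/s7.png

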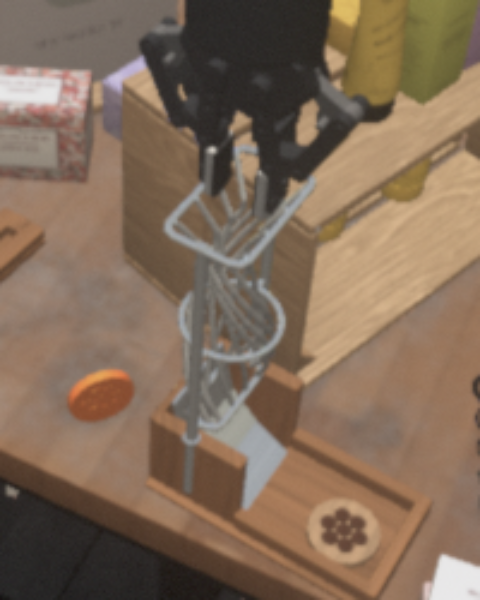

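View pics/w7.png

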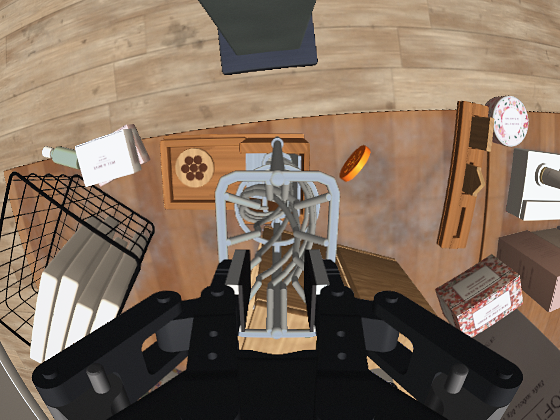

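Through the guide, lying inlay up in the tray. I'll check its position, then raise the arm clear.

```bash
python3 - <<'E'
from h import *
from rig import bot
bot.servo_line([426.8,-0.1,380],None,feed=150)
bot.dwell(0.5)
f=bot.grab_frame("scene");pickle.dump(f,open("f8.pkl","wb"));cv2.imwrite("pics/s8.png",f["frame"][150:400,100:430])
s=bot.observe();print(s["clock"],np.round(s["ft_force"],2))
c=onplane(f,(220+344/2.4,120+532/2.4),14);a=np.radians(83.9)
d=c[:2]-np.array([426.8,0.2]);x=np.array([np.cos(a),np.sin(a)]);y=np.array([-x[1],x[0]])
print(c,"tray frame",d@x+92,d@y)
E
```

```text
13.8 [ 0.71 -0.16  1.04]
[ 406.41845893 -104.89400408   14.        ] tray frame -14.664781494607695 9.098422903231844
```

View pics/s8.png

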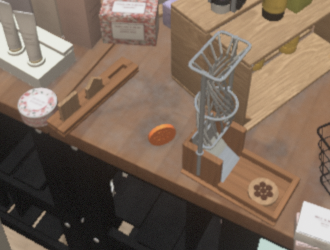

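```bash
python3 - <<'E'
from rig import bot
print(bot.hand_in())
E
```

```text
the job is handed in; nothing more can be done
None
```

The round tag is lying flat in the tray with its flower inlay up, and I handed the job in after about 14 s on the robot's clock.

I took the tag from the far rack pocket, carried it over the turner with the inlay facing away from the tray, and let go just above the mouth. It slid through by itself.

- **Tag position:** my last measurement puts its centre about 15 mm along and 9 mm across from the tray's middle (limits 50 and 30 mm).
- **Flatness:** I judged this by eye from the pictures; I did not measure the angle.
- **Passage through the guide:** I have no picture of the tag inside the guide. I infer it from the tag being held in the mouth before release and lying in the tray 1 s later.
- **Other tags:** the square and pointed tags look upright and undisturbed in their pockets. I checked them only in the final scene picture and did not measure them.
- **Robot:** the arm is raised clear. Wrist-force readings, taken at stops only, never exceeded about 4 N.
- **Camera disagreement:** the cameras differed by about 3 mm on where the rack was. I settled it by looking at the tag between the fingers up close, and the grip closed with no sideways push.

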